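# Wipe the broken cinnamon bark off the steel plate into the bamboo tray

## Task

Pieces of broken cinnamon bark are lying on the steel plate. Take the wooden scraper block out of the green spoon rest and, with the scraper flat on the plate, wipe all three pieces along the plate and off its end into the bamboo tray (which may stand at either end), letting nothing but the scraper touch them, never the gripper. Then stand the scraper back upright in the spoon rest; leave the tins where they are.

Things in the scene. Friction and masses are not known exactly. Their poses are not given: they have to be found in the camera images.
- plate: Fixed steel plate on a plywood riser. Origin at shelf level under the middle of the wiping lane; x across the lane, y along it, z up. Top 50 mm above the shelf, 300 mm long (y +-150 mm). Lane between two 10 mm high lips, inner faces at x = +-81 mm (4 mm thick), open at both ends. Behind the far lip a strip to x = +170 mm carries the tins. Plate 6 mm thick, overhangs the riser 25 mm at each end.
- plate_end_left (a point): Middle of the lane's open end at plate y = +150 mm, on the plate's top surface.
- plate_end_right (a point): Middle of the lane's open end at plate y = -150 mm, on the plate's top surface.
- tray: Loose open bamboo tray, 220 mm (x) x 150 mm (y) outside, 36 mm high, walls and floor 5 mm thick, standing on the shelf at one end of the plate, its near wall tucked about 8 mm under the plate's overhang. It may be at either end. Origin: centre of its underside, z up.
- spoon_rest: Loose green plastic spoon rest at the plate's other end: a shallow dish 190 mm (x) x 85 mm (y) outside, rim 12 mm high, walls and floor 5 mm thick (inside 180 x 75 mm), with a small notched tab on one short side. Origin: centre of its underside, z up.
- scraper: Loose wooden scraper block standing in the spoon rest, its long side along the dish's: flat-bottomed block 140 mm (x) x 36 mm (y) x 26 mm high, with a grip bar on top 90 mm (x) x 24 mm (y) from 26 to 76 mm above the underside. 0.25 kg. Origin: centre of its underside, z up. Grip the bar across y, from above.
- bark1: Curled piece of dry cinnamon bark (a double quill), 60 mm long (x) x 26 mm wide (y) x 10 mm thick (z), 14 g, lying loose on the plate's lane. Origin: centre of its underside, z up.
- bark2: Curled piece of dry cinnamon bark (a double quill), 60 mm long (x) x 26 mm wide (y) x 10 mm thick (z), 14 g, lying loose on the plate's lane. Origin: centre of its underside, z up.
- bark3: Curled piece of dry cinnamon bark (a double quill), 60 mm long (x) x 26 mm wide (y) x 10 mm thick (z), 14 g, lying loose on the plate's lane. Origin: centre of its underside, z up.
- tin1: Round shallow steel storage tin, 64 mm across, 45 mm high, standing on the plate's far strip (behind the far lip). Origin: centre of its underside, z up. A bystander.
- tin2: Round shallow steel storage tin, 64 mm across, 45 mm high, standing on the plate's far strip (behind the far lip). Origin: centre of its underside, z up. A bystander.
- tin3: Round shallow steel storage tin, 64 mm across, 45 mm high, standing on the plate's far strip (behind the far lip). Origin: centre of its underside, z up. A bystander.
Things that resemble listed ones, but are neither listed nor needed, are in the scene too. Leave any orange look-alike of the bark1 alone.

How it is judged:
By the outcome, as a careful person would: the job done as asked, in the order asked, and still so for the second after the job is handed in, with the robot touching nothing.
It also fails if it takes over 56 s, if anything falls off the work surface, if the arm or the gripper's body presses on something with over 40 N, if the wrist force passes 120 N, or if a joint passes its speed limit or range.

## Robot

A 6-joint arm with a two-finger parallel gripper is mounted at the origin on the work surface. World frame = base frame: x ahead of the robot, y to its left, z up, the work surface at z = 0. Lengths are in m, angles in rad, forces in N, time in s.
With the tool pointing down it reaches from about 0.35 to 0.975 m from the base axis. Payload 7.1 kg.
Tool frame: the origin (TCP) lies midway between the tips of the shut fingers; the grasp point (between the pads) lies 19 mm behind it; z points along the fingers, y is the line along which they close (so a half turn about z gives the same grasp; the last joint's range is limited). The gripper opens to 88 mm and grips with 3 to 60 N. Pads are 20 mm wide; open, the fingers measure 115 mm over their backs; the gripper's body (75 mm by 178 mm) begins 61 mm behind the grasp point.
Start: joints at [1.114, 0.423, 1.63, -0, 1.089, -0.019], TCP at [0.265, 0.566, 0.198] pointing down, gripper open.
Joint ranges: [-3, 3], [-0.9, 2.11], [0.09, 2.58], [-1.31, 4.45], [0.11, 2.69], [-2.54, 2.54]. Speed limits (rad/s): [2.39, 2.39, 3.01, 3.14, 3.14, 3.14].

## Interface

Orientations are given as a unit quaternion [w, x, y, z].
In Python, from station import move_pose, movel, movej, command_gripper, wait, inverse_kinematics, read_camera, camera_info, MotionError, job_done, get_time, get_joint_pos, get_qvel, get_effort, get_tcp_pos, get_ee_rot, get_ft_force, get_ft_torque, get_grip_width, get_finger_force gives the robot as it stands. Calls block until the motion is done:
- move_pose(position, orientation): joint-space move of the TCP to a pose.
- movel(position, frame=None, v=0.15, until_force=None): straight line of the TCP; frame=None keeps the orientation; v is the mean speed in m/s. With until_force (N) it stops when the force on the tool has changed by that much, and returns True; else False.
- movej(angles): joint-space move.
- command_gripper(opening): opening from 0.0 (shut) to 1.0 (fully open); the grip force is fixed at half the most; returns when the fingers have stopped.
- wait(seconds).
- inverse_kinematics(position, orientation): joint angles nearest the present ones, or None.
- read_camera(name): name is "scene" or "side" or "wrist"; returns the picture (420x560x3 uint8, red, green, blue); there is no depth.
- camera_info(name): a dict with "intrinsics" (3x3 intrinsics, pixels), "dist" ([k1, k2, p1, p2, k3] as OpenCV has them; the pictures are not rectified), "T" (4x4, takes a point from camera to world coordinates); the wrist camera has in their place "tool_from_camera" (4x4, takes a point from camera to tool coordinates, whose origin is the TCP and whose axes are the flange's). Camera axes: x right, y up, looking along -z (the intrinsics and any distortion apply to the point x, -y, -z); pixel columns grow to the right and rows downward; lengths in m; the calibration is good to about 2 mm. A picture is of the moment at which its call begins: read the wrist's pose just before it. camera_info takes no time and is no camera call.
A pose or a line that the arm cannot do raises MotionError and nothing moves.
- job_done(): hands the job in; it is judged then, once.
Readings, each from a call of its own:
- get_time(): time.
- get_joint_pos(): joint angles.
- get_qvel(): joint speeds.
- get_effort(): joint torques, N m.
- get_tcp_pos(): TCP position.
- get_ee_rot(): TCP orientation.
- get_ft_force(): force on the tool from outside, world axes, zero at the start.
- get_ft_torque(): the same for the moment, N m.
- get_grip_width(): opening from 0.0 (shut) to 1.0 (fully open).
- get_finger_force(): force on a finger pad.
Only numpy, scipy, OpenCV 4.12 (cv2) and the standard library are available. Lean on these libraries where they do the work, as an engineer would, in place of code of your own. Each camera call takes 0.05 s, during which the arm holds its last target. There are 200 camera calls.

## Working session

There is one attempt and no reset: what is moved stays moved. The work goes in short steps, each a Python script; the robot and the scene stay as the last script left them, time stands still between calls to the robot, and variables do not carry over. Pictures are saved under pics/ and viewed, at most 10 in all, crops included, and the job is handed in when it is done.

```bash
mkdir -p pics; ls
python3 - <<'E'
from station import *
import cv2, numpy as np
for n in ["scene","side"]:
    im=read_camera(n); cv2.imwrite(f"pics/{n}0.png",im[:,:,::-1])
    i=camera_info(n); print(n,np.round(i["intrinsics"],1).tolist(),i["dist"],np.round(i["T"],3).tolist())
print(camera_info("wrist")); print(get_ee_rot(),get_time())
E
```

```text
pics
scene [[529.1, 0.0, 285.4], [0.0, 529.1, 220.7], [0.0, 0.0, 1.0]] [-0.16716958  0.          0.          0.          0.        ] [[0.109, -0.515, 0.85, 1.419], [0.994, 0.066, -0.088, -0.056], [-0.011, 0.855, 0.519, 0.643], [0.0, 0.0, 0.0, 1.0]]
side [[387.7, 0.0, 286.5], [0.0, 387.7, 210.4], [0.0, 0.0, 1.0]] [-0.05288143  0.          0.          0.          0.        ] [[-0.931, 0.272, -0.244, 0.354], [-0.366, -0.686, 0.629, 0.44], [0.003, 0.675, 0.738, 0.544], [0.0, 0.0, 0.0, 1.0]]
{'intrinsics': array([[301.6376757 ,   0.        , 276.14590047],
       [  0.        , 301.6376757 , 205.59295416],
       [  0.        ,   0.        ,   1.        ]]), 'dist': array([-0.06765853,  0.        ,  0.        ,  0.        ,  0.        ]), 'tool_from_camera': array([[ 1.33921880e-04,  9.55247415e-01,  2.95807976e-01,
         8.20388455e-02],
       [ 9.99999872e-01,  1.65800935e-05, -5.06274228e-04,
        -8.13672891e-04],
       [-4.88521671e-04,  2.95808006e-01, -9.55247290e-01,
        -1.86530399e-01],
       [ 0.00000000e+00,  0.00000000e+00,  0.00000000e+00,
         1.00000000e+00]])}
[-1.66983674e-04  2.17175594e-01  9.76132322e-01 -6.51107286e-04] 0.1
```

View pics/scene0.png

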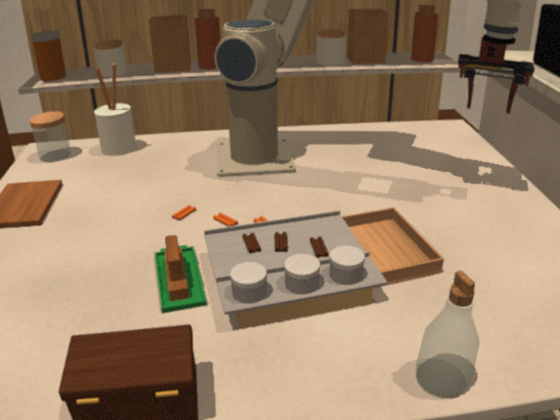

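View pics/side0.png

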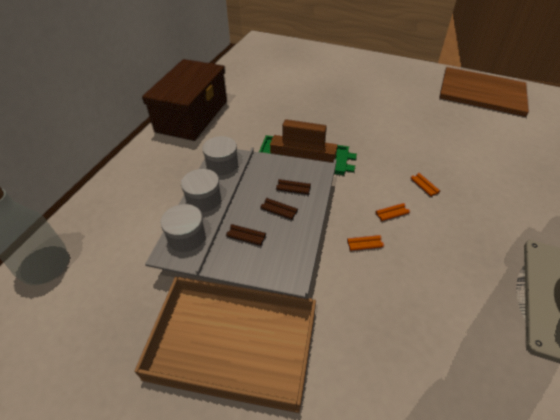

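The orange sticks, at scene (184,213), (225,219), (261,221), lie on the shelf, so they are the look-alikes. The dark brown pieces at (252,243), (281,241), (319,246) are on the lane, so those are bark1–3. The tray is at the +y end. The scraper (175,265) stands in the green rest at the −y end. Next I'll get rough positions, then a wrist view from above.

```bash
cat > h.py <<'E'
from station import *
import cv2, numpy as np
from scipy.spatial.transform import Rotation as R
def cam(name):
    i=camera_info(name)
    if name!="wrist": return i["intrinsics"],i["dist"],np.array(i["T"])
    q=get_ee_rot(); T=np.eye(4); T[:3,:3]=R.from_quat([q[1],q[2],q[3],q[0]]).as_matrix(); T[:3,3]=get_tcp_pos()
    return i["intrinsics"],i["dist"],T@i["tool_from_camera"]
def cast(c,px,z):
    K,d,T=c
    u=cv2.undistortPoints(np.array(px,float).reshape(-1,1,2),K,d)[:,0]
    r=np.c_[u[:,0],-u[:,1],-np.ones(len(u))]@T[:3,:3].T
    o=T[:3,3]; return o+r*((z-o[2])/r[:,2])[:,None]
def proj(c,P):
    K,d,T=c; p=(np.atleast_2d(P)-T[:3,3])@T[:3,:3]
    return cv2.projectPoints(p*[1,-1,-1],np.zeros(3),np.zeros(3),K,d)[0][:,0]
def quat(yaw): # tool down; tool y along world angle: x-axis of tool at yaw, y = flipped
    q=(R.from_euler('z',yaw)*R.from_euler('x',np.pi)).as_quat(); return np.array([q[3],q[0],q[1],q[2]])
E
python3 - <<'E'
from h import *
s=cam("scene"); d=cam("side")
print("scene plate",cast(s,[(205,233),(338,215),(382,287),(222,300)],.05).round(3).tolist())
print("side plate",cast(d,[(335,157),(308,292),(152,265),(245,150)],.05).round(3).tolist())
print("bark",cast(s,[(252,243),(281,241),(319,246)],.055).round(3).tolist(),cast(d,[(294,187),(279,209),(246,235)],.055).round(3).tolist())
print("rest",cast(s,[(158,251),(197,247),(205,300),(162,307)],.012).round(3).tolist())
q=get_ee_rot();print(R.from_quat([q[1],q[2],q[3],q[0]]).as_matrix().round(2).tolist())
for yaw in (0,np.pi,np.pi/2,-np.pi/2):
    for p in ((.5,.0,.3),(.55,-.15,.2)): 
        a=inverse_kinematics(p,quat(yaw)); print(yaw,p,None if a is None else np.round(a,2))
E
```

```text
scene plate [[0.474, -0.129, 0.05], [0.437, 0.162, 0.05], [0.697, 0.191, 0.05], [0.697, -0.095, 0.05]]
side plate [[0.481, -0.151, 0.05], [0.43, 0.156, 0.05], [0.669, 0.201, 0.05], [0.656, -0.104, 0.05]]
bark [[0.531, -0.033, 0.055], [0.531, 0.026, 0.055], [0.559, 0.099, 0.055]] [[0.525, -0.036, 0.055], [0.53, 0.024, 0.055], [0.558, 0.097, 0.055]]
rest [[0.473, -0.233, 0.012], [0.467, -0.149, 0.012], [0.647, -0.129, 0.012], [0.659, -0.208, 0.012]]
[[-0.91, 0.42, -0.0], [0.42, 0.91, -0.0], [0.0, -0.0, -1.0]]
0 (0.5, 0.0, 0.3) [-0.02  0.12  1.79 -0.    1.23  1.55]
0 (0.55, -0.15, 0.2) [-0.29  0.34  1.75 -0.    1.05  1.28]
3.141592653589793 (0.5, 0.0, 0.3) [-0.02  0.12  1.79  0.    1.23 -1.59]
3.141592653589793 (0.55, -0.15, 0.2) [-0.29  0.34  1.75  0.    1.05 -1.86]
1.5707963267948966 (0.5, 0.0, 0.3) [-0.02  0.12  1.79 -0.    1.23 -0.02]
1.5707963267948966 (0.55, -0.15, 0.2) [-0.29  0.34  1.75  0.    1.05 -0.29]
-1.5707963267948966 (0.5, 0.0, 0.3) None
-1.5707963267948966 (0.55, -0.15, 0.2) None
```

Run:
```python
from h import *
move_pose((.57,-.04,.30),quat(0)); wait(.2)
c=cam("wrist"); im=read_camera("wrist"); cv2.imwrite("pics/w1.png",im[:,:,::-1]); np.save("w1T.npy",c[2])
print(get_time(),get_tcp_pos())
```

```text
2.7833 [ 0.57002126 -0.03953277  0.29992517]
```

View pics/w1.png

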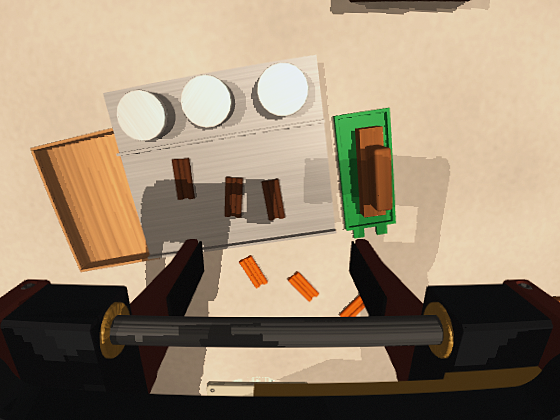

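Run:
```python
import cv2
im=cv2.imread("pics/w1.png"); cv2.imwrite("pics/w1c.png",cv2.resize(im[95:245,230:430],None,fx=4,fy=4,interpolation=cv2.INTER_CUBIC))
```

```text
(no output)
```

View pics/w1c.png

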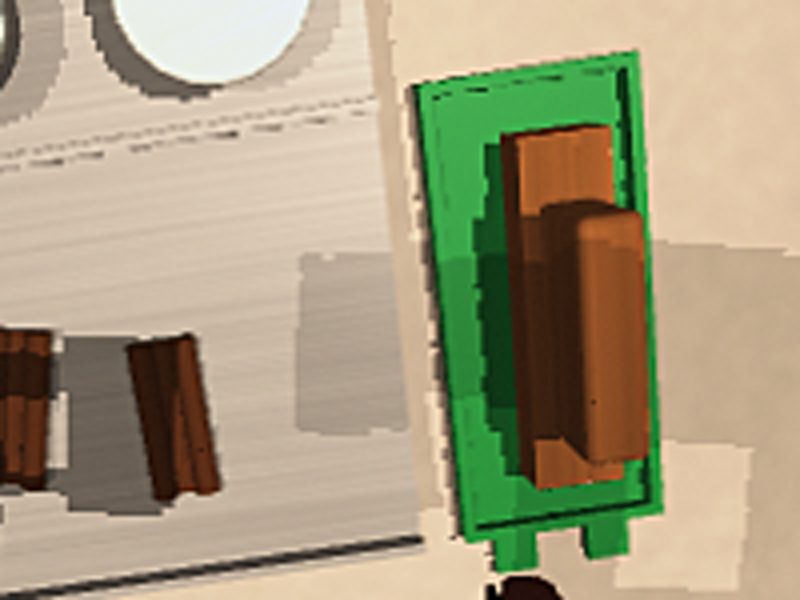

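The crop shows the scraper (bar top around crop (613,338)) standing in the green rest. The dark double quill at crop (173,417) is on the lane, confirming the dark brown pieces are the bark. The orange ones are off the plate.

Run:
```python
from h import *
c=cam("wrist"); f=lambda a:np.array(a)/4+[230,95]
def quad(n,px,z):
    P=cast(c,px,z)[:,:2]; m=P.mean(0)
    e=np.linalg.norm(P-np.roll(P,-1,0),axis=1)
    print(n,"ctr",m.round(4),"edges",e.round(3),"rect",[np.round(x,4) for x in cv2.minAreaRect(P.astype(np.float32)*1000)]); print("   dirs deg",[round(float(np.degrees(np.arctan2(*(P[(i+1)%4]-P[i])[::-1]))),1) for i in range(4)])
    return P
quad("rest",f([(412,85),(637,52),(662,512),(463,540)]),.012)
quad("bar",f([(580,212),(642,208),(648,460),(587,465)]),.081)
quad("block",f([(519,134),(612,127),(622,480),(537,488)]),.031)
print(quad("plate",[(104,93),(318,55),(336,231),(147,258)],.05).round(3).tolist())
print("tray",quad("tray",[(32,149),(110,131),(147,258),(82,270)],.036).round(3).tolist())
im=cv2.cvtColor(read_camera("wrist"),cv2.COLOR_RGB2HSV)
rgb=read_camera("wrist").astype(int)
m=((rgb.sum(2)<260)&(rgb[:,:,0]>rgb[:,:,2]+20)).astype(np.uint8); m[:150]=0;m[225:]=0;m[:,:160]=0;m[:,300:]=0
m=cv2.morphologyEx(m,cv2.MORPH_CLOSE,np.ones((5,5)))
n,l,st,ce=cv2.connectedComponentsWithStats(m)
for i in range(1,n):
    if st[i,4]>100:
        y,x=np.where(l==i); P=cast(c,np.c_[x,y],.058)[:,:2]; print(ce[i].round(),[np.round(x,4) for x in cv2.minAreaRect((P*1000).astype(np.float32))])
```

```text
rest ctr [ 0.5592 -0.1845] edges [0.086 0.189 0.085 0.188] rect [array([ 559.0262, -184.1867]), array([189.7381,  86.4728]), np.float64(9.3942)]
   dirs deg [-81.2, -170.6, 98.5, 9.8]
bar ctr [ 0.5621 -0.1886] edges [0.021 0.09  0.022 0.09 ] rect [array([ 562.1439, -188.8649]), array([90.8986, 22.026 ]), np.float64(7.0798)]
   dirs deg [-85.8, -172.3, 94.9, 7.1]
block ctr [ 0.561  -0.1897] edges [0.035 0.139 0.035 0.14 ] rect [array([ 561.0687, -189.6594]), array([140.9609,  34.7062]), np.float64(7.5148)]
   dirs deg [-85.1, -172.5, 95.7, 7.6]
plate ctr [0.5761 0.0358] edges [0.3   0.255 0.308 0.257] rect [array([575.3589,  37.6145]), array([256.4748, 308.379 ]), np.float64(8.7053)]
   dirs deg [-81.3, -171.4, 99.0, 6.9]
[[0.68, 0.201], [0.725, -0.095], [0.474, -0.133], [0.425, 0.171]]
tray ctr [0.51   0.2558] edges [0.135 0.211 0.123 0.214] rect [array([509.4297, 254.6382]), array([213.854, 134.62 ]), np.float64(10.4077)]
   dirs deg [-79.6, -171.7, 101.8, 11.4]
tray [[0.602, 0.34], [0.627, 0.208], [0.418, 0.177], [0.393, 0.298]]
[183. 179.] [array([557.9575,  96.7158]), array([61.1291, 27.0491]), np.float64(2.0286)]
[233. 197.] [array([530.8188,  23.9237]), array([26.1532, 62.1781]), np.float64(84.8772)]
[272. 199.] [array([524.702 , -34.2077]), array([68.7432, 32.4824]), np.float64(3.2391)]
```

```bash
cat >> h.py <<'E'
YP=np.radians(8.7); L0=np.array([.534,.030])
def lane(x,y): return L0+np.array([x*np.cos(YP)-y*np.sin(YP),x*np.sin(YP)+y*np.cos(YP)])
YS=np.radians(7.4); S=(.5615,-.189)
E
python3 - <<'E'
from h import *
command_gripper(.65)
move_pose((*S,.15),quat(YS)); movel((*S,.041),v=.08)
command_gripper(0.0); print("grip",get_grip_width()*88,get_finger_force(),get_ft_force(),get_tcp_pos())
movel((*S,.13),v=.12)
print("lifted",get_grip_width()*88,get_finger_force(),get_ft_force(),get_time())
move_pose((*lane(0,-.127),.13),quat(YP)); wait(.1)
im=read_camera("side"); cv2.imwrite("pics/s2.png",im[:,:,::-1]); print(get_time(),get_tcp_pos())
E
```

```text
grip 23.464466575392354 29.979816377162933 [ 0.37004654 -0.13386709  0.89415298] [ 0.56148643 -0.18900109  0.04104298]
lifted 23.835846168795086 29.97667819261551 [ 0.14839551  0.07893807 -3.56183607] 7.4333
8.05 [ 0.55328351 -0.09618108  0.1296597 ]
```

View pics/s2.png

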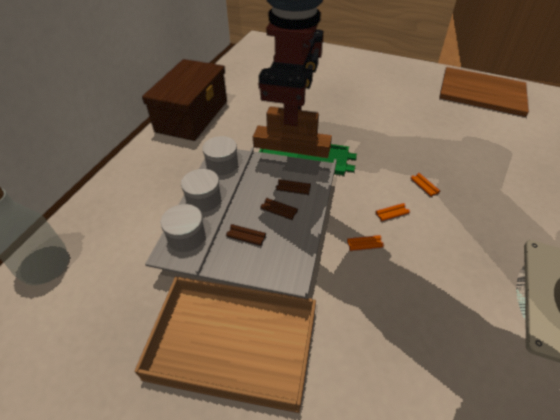

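The scraper (side ~(292,140)) is held level, and the lane ahead has the three barks at (293,187), (279,209) and (246,235). I'll set it down and check the contact height.

Run:
```python
from h import *
p=lane(0,-.127); f0=get_ft_force()
movel((*p,.092),v=.08); wait(.1)
hit=movel((*p,.080),v=.015,until_force=5); print(hit,get_tcp_pos(),get_ft_force(),get_ft_torque())
im=read_camera("side"); cv2.imwrite("pics/s3.png",cv2.resize(im[110:310,130:370],None,fx=3,fy=3,interpolation=cv2.INTER_CUBIC)[:,:,::-1]); print(get_time())
```

```text
True [ 0.55337309 -0.09543162  0.08597481] [-0.04387058  0.57859625  4.40276731] [0.09740355 0.22846373 0.03526399]
9.3333
```

View pics/s3.png

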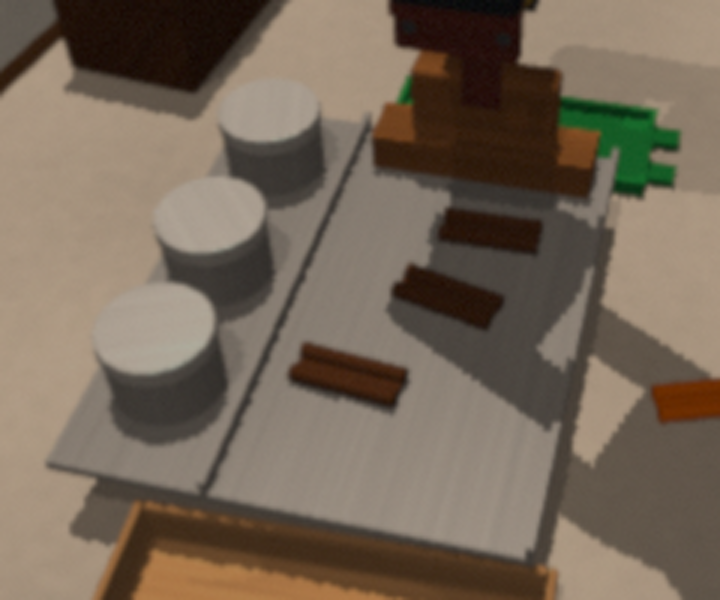

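The block touched at the expected height (TCP z 0.086). It sits flat and centred between the lips, crop (375–595, 165–193), behind all three barks. Now I'll wipe.

Run:
```python
from h import *
movel((*lane(0,.05),.0857),v=.08); print(get_tcp_pos(),get_ft_force(),get_ft_torque())
movel((*lane(0,.140),.0857),v=.08); print(get_tcp_pos(),get_ft_force(),get_ft_torque())
wait(.3)
im=read_camera("side"); cv2.imwrite("pics/s4.png",cv2.resize(im[130:415,100:370],None,fx=2.1,fy=2.1,interpolation=cv2.INTER_CUBIC)[:,:,::-1]); print(get_time(),get_grip_width()*88)
```

```text
[0.52712478 0.07901296 0.0863391 ] [ 1.30507438 -7.21011921  8.59887767] [-1.63173694 -0.21786558 -0.0328099 ]
[0.512955   0.16851826 0.0861654 ] [ 0.62220887 -4.681048    7.79900652] [-0.87458861 -0.05781158  0.00284664]
13.3167 24.83617983961357
```

View pics/s4.png

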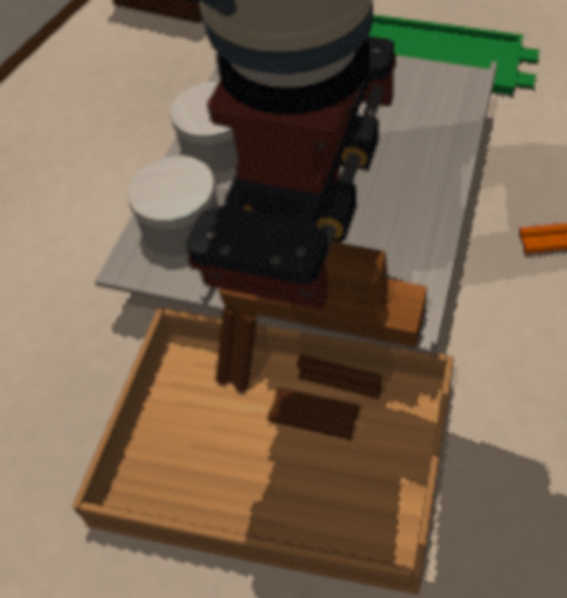

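Two barks lie in the tray, crop (340,375) and (315,415). The third, at (238,345), runs lengthwise from the plate's edge and may still be leaning there. I'll push a little further and re-measure.

```bash
cat >> h.py <<'E'
def darks(name,tag,box):
    im=read_camera(name); cv2.imwrite(f"pics/{tag}.png",im[:,:,::-1]); r=im.astype(int); x0,y0,x1,y1=box
    m=np.zeros(r.shape[:2],np.uint8); m[y0:y1,x0:x1]=((r.sum(2)<190)&(r[:,:,0]>r[:,:,2]+15))[y0:y1,x0:x1]
    n,l,st,ce=cv2.connectedComponentsWithStats(m)
    for i in range(1,n):
        if st[i,4]>60: print(st[i].tolist(),ce[i].round().tolist())
E
python3 - <<'E'
from h import *
box=(140,270,320,400)
darks("side","s5a",box)
movel((*lane(0,.164),.0857),v=.06); print(get_tcp_pos(),get_ft_force(),get_ft_torque())
wait(.3)
darks("side","s5b",box)
a=cv2.imread("pics/s5b.png"); cv2.imwrite("pics/s5c.png",cv2.resize(a[250:400,140:330],None,fx=4,fy=4,interpolation=cv2.INTER_CUBIC)); print(get_time())
E
```

```text
[140, 270, 172, 100, 4803] [235.0, 298.0]
[228, 314, 45, 26, 772] [250.0, 326.0]
[306, 319, 8, 29, 66] [310.0, 334.0]
[232, 349, 32, 9, 73] [248.0, 353.0]
[227, 361, 61, 18, 335] [254.0, 370.0]
[140, 374, 131, 26, 812] [200.0, 389.0]
[218, 376, 70, 24, 738] [252.0, 388.0]
[0.50861403 0.1925411  0.08530022] [ 0.02608713 -0.46894513 -2.55972552] [-0.00442115  0.10744972 -0.06094982]
[140, 270, 172, 100, 4952] [238.0, 305.0]
[180, 313, 37, 43, 729] [197.0, 334.0]
[243, 336, 68, 28, 183] [287.0, 355.0]
[224, 360, 61, 18, 281] [252.0, 369.0]
[140, 374, 132, 26, 810] [201.0, 389.0]
[218, 376, 67, 24, 664] [251.0, 388.0]
14.2667
```

View pics/s5c.png

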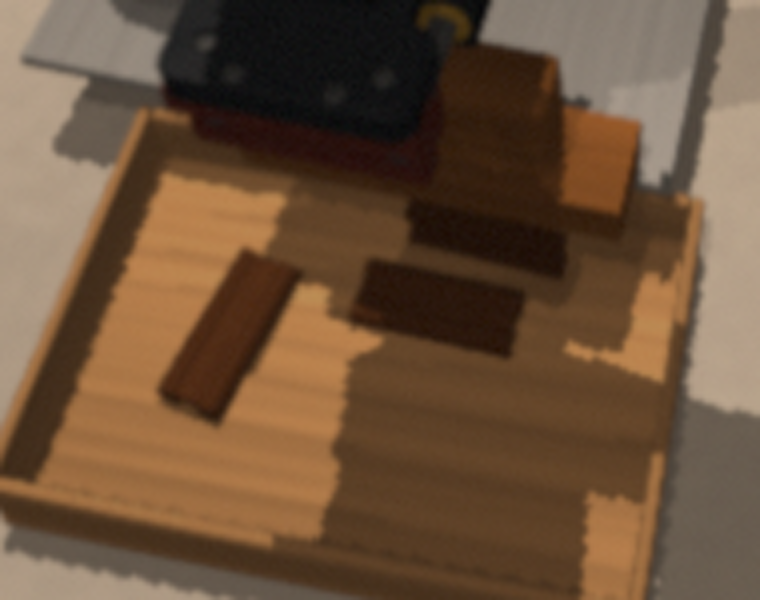

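All three barks are now in the tray, at crop (230,335), (440,308) and (487,240). I'll take the scraper back to the rest.

Run:
```python
from h import *
p=lane(0,.164); movel((*p,.15),v=.12)
T=(.5605,-.1875); q=quat(np.radians(8.3))
move_pose((*lane(0,-.1),.15),q); movel((*T,.13),frame=q,v=.15); wait(.1)
movel((*T,.052),v=.1); wait(.15)
hit=movel((*T,.036),v=.015,until_force=3); print(hit,get_tcp_pos(),get_ft_force(),get_ft_torque())
command_gripper(.65); print(get_ft_force())
movel((*T,.16),v=.12); 
move_pose((.57,-.04,.32),quat(0)); wait(.2)
cw=cam("wrist"); im=read_camera("wrist")[:,:,::-1]; cv2.imwrite("pics/w6.png",im)
s=read_camera("side")[:,:,::-1]; cv2.imwrite("pics/s6.png",s)
cv2.imwrite("pics/v6.png",np.hstack([cv2.resize(im[:280],(560,280)),cv2.resize(s[100:400,130:370],(240,280))])); print(get_time(),get_grip_width())
```

```text
True [ 0.56031385 -0.18785593  0.04112313] [ 0.19838344 -1.58371511  3.25839907] [-0.33654141  0.18813772 -0.12781114]
[-0.10011803 -0.27143239  1.13037075]
21.8583 0.6466495783837619
```

View pics/v6.png

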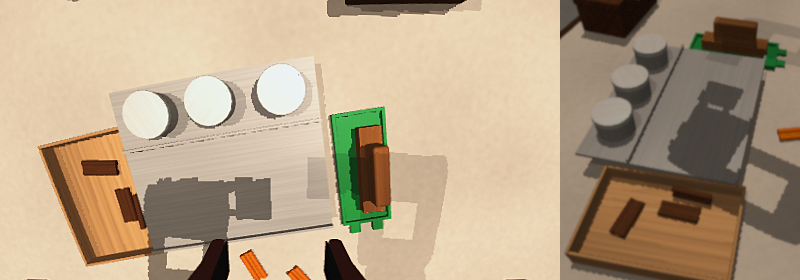

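Run:
```python
import cv2
a=cv2.imread("pics/s6.png"); cv2.imwrite("pics/s6c.png",cv2.resize(a[260:390,140:330],None,fx=4,fy=4,interpolation=cv2.INTER_CUBIC))
```

```text
(no output)
```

View pics/s6c.png

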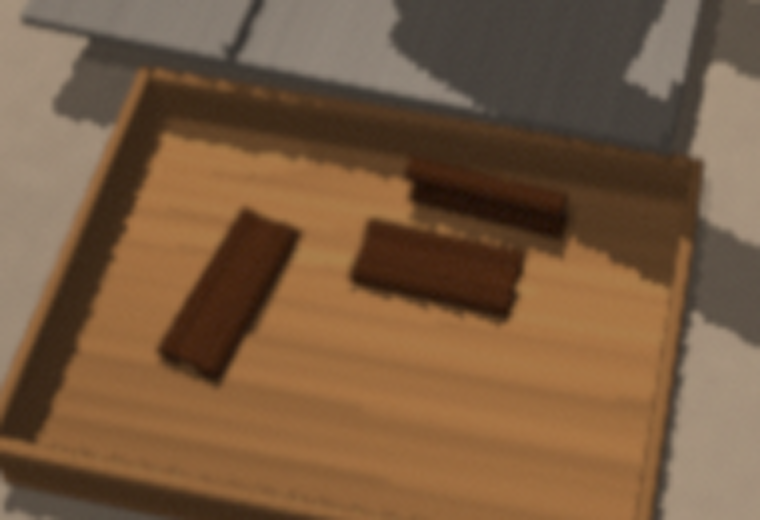

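All three barks are inside the tray, at crop (230,295), (437,268) and (488,195), the last one resting against the near wall. The scraper stands upright in the rest and the tins haven't moved.

```bash
python3 -c "
from station import *
print(job_done(),get_time())"
```

```text
the job is handed in; nothing more can be done
the job is handed in; nothing more can be done
```

The job is handed in: all three bark pieces were wiped into the tray, the scraper stands upright in the spoon rest, the tins are where they were, and the robot clock read about 22 s of the 56 s limit.

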